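# Load the counter display channel, tall bottle at the back

### The job

Load the wooden display channel on the counter through its open end: slide the tall bottle in first, so that it stands at the closed end, then slide the low jar in behind it, and finally swing the little gate fully shut across the open end. Slide both along the counter, upright and without lifting them, let go, and leave the other things on the counter where they are.

Things in the scene. Friction and masses are not known exactly. Their poses are not given: they have to be found in the camera images.
- bottle: tall closed green glass bottle with paper label: body 68 mm diameter, straight-sided from the counter to about 145 mm up, then a narrow neck; 230 mm high, about 0.6 kg. Origin: centre of its underside; z up along it. Stands on bare counter on the +y side of the channel; pushed above about 50 mm it may tip. It and the jar start in either of two places.
- jar: low closed amber glass jar with a steel lid, body 70 mm diameter, 75 mm high, about 0.3 kg. Origin: centre of its underside; z is up along it.
- channel: fixed dark wooden channel on the counter, no floor of its own. Origin: on the counter, middle of the open end (mouth). Lane runs along its own -y axis, 150 mm long, 86 wide (x -43 to +43), between rails 14 thick, 25 high; end stop 60 high. On the -x side of the mouth a fixed strip 25 high, 50 long flares out at 0.45 rad; on the +x side is the gate. Turned up to 0.12 rad.
- channel_end (a point): point on the counter at the middle of the end stop's inner face, 150 mm from the mouth. The loaded bottle and jar take 138 mm of these 150 mm.
- gate (a joint): angle of the gate, rad: 0 is shut straight across the mouth, 1.57 stands straight out in line with the +x rail, up to 2.2 is flared further. Starts open at 1.6 to 2.0. Turns about an upright axis with slight friction (0.03 N m), no spring, no latch; stays where left. To shut, its free end swings from the channel's +y side round to the -x rail.
- gate_hinge (a point): on the counter, on the gate's hinge axis, at the +x rail of the mouth (channel x = +50, y = +7 mm). The gate is a dark wooden bar 10 mm thick, from 4 to 32 mm above the counter, reaching 96 mm from this axis; the hinge pin is 12 mm in diameter and 32 mm high.
- gate_tip (a point): middle of the gate's free end, 96 mm from the hinge axis, 16 mm above the counter
- cheese_wheel: bystander: whole yellow cheese, 124 dia x 50 high (mm); origin: centre of its underside; leave it alone
- cheese_block: bystander: block of pale cheese, 60 x 100 x 45 high (mm); origin: centre of its underside; leave it alone
- cup_stack: bystander: stack of white paper cups, 80 dia x 120 high (mm); origin: centre of its underside; leave it alone
- olive_bowl: bystander: small white ceramic bowl, 90 dia x 45 high (mm); origin: centre of its underside; leave it alone
- spreader: bystander: metal spatula with a handle, 200 long, lying flat (mm); origin: centre of its underside; leave it alone
- price_slate: bystander: small dark slate 70 wide x 62 high standing in a wooden foot 35 deep (mm); origin: centre of its underside; leave it alone
Not all that is in view belongs to the job. Of the things that look like the jar, the larger one is meant. Leave any red look-alike of the channel alone.

How it is judged:
By the outcome, as a careful person would: the job done as asked, in the order asked, and still so for the second after the job is handed in, with the robot touching nothing.
It also fails if it takes over 70 s, if anything falls off the work surface, if the arm or the gripper's body presses on something with over 40 N, if the wrist force passes 120 N, or if a joint passes its speed limit or range.

### The arm

A 6-joint arm with a two-finger parallel gripper is mounted at the origin on the work surface. World frame = base frame: x ahead of the robot, y to its left, z up, the work surface at z = 0. Lengths are in mm, angles in rad, forces in N, time in s.
With the tool pointing down it reaches from about 400 to 925 mm from the base axis. Payload 12.5 kg.
Tool frame: the origin (TCP) lies midway between the tips of the shut fingers; the grasp point (between the pads) lies 19 mm behind it; z points along the fingers, y is the line along which they close (so a half turn about z gives the same grasp; the last joint's range is limited). The gripper opens to 95 mm and grips with 3 to 60 N. Pads are 20 mm wide; open, the fingers measure 119 mm over their backs; the gripper's body (75 mm by 180 mm) begins 59 mm behind the grasp point.
Start: joints at [1.011, 0.491, 1.559, -0, 1.092, -0.106], TCP at [273.977, 561.768, 214.661] pointing down, gripper open.
Joint ranges: [-3.1, 3.1], [-0.84, 2.19], [0.05, 2.79], [-1.13, 4.28], [0.06, 2.93], [-2.69, 2.69]. Speed limits (rad/s): [2.22, 2.22, 2.79, 3.14, 3.14, 3.14].

### API

Orientations are given as [roll, pitch, yaw] about the fixed x, y, z axes, in that order (R = Rz(yaw) Ry(pitch) Rx(roll)).
In Python, from cell import * gives the robot as it stands.
- The arm moves only by the tool servo_tool, never from a script. Its argument "moves" is one flat list of numbers, 5 for each row, row after row: the shift along the world's x, y, z as a fraction of full scale, then the turn about the world's z as a fraction of full scale, then the opening, from 0 (shut) to 1 (fully open). A call has 1 to 12 rows; each row is the pose to reach, as a shift and turn from the pose commanded when the call began, turning the shorter way round; what a row does not reach only later rows make up. Full scale, the value 1, is 400 mm for a shift and 180 degrees for a turn. A row lasts 1/12 s, in which the tool goes at most 41.7 mm and 7.16 degrees, less where a joint would pass 70% of its speed; a pose out of reach is approached as far as the arm can. A call with a number of a shift or a turn outside -1 to 1 is refused whole. A call with a gripper value outside its range is refused whole. The fingers move at their own pace and stop on an object; the grip force is fixed at half the most. Time passes only in rows, so rows that repeat a pose let the fingers close. It gives the time, the measured TCP pose, the force, the opening and the grip force at its end, in the units of the state.
- state(): the state, without advancing time (a new reading comes with each control period).
- read_camera(name): name is "scene" or "top" or "wrist"; returns (picture, depth): 384x512x3 uint8, blue, green, red; 384x512 float32, mm along the optical axis (not along the pixel's ray), 0 where there is no reading.
- get_calibration(name): a dict with "K" (3x3 intrinsics, pixels), "R" (3x3) and "t" (3): a world point X has camera coordinates R X + t. Camera axes: x right, y down, z forward; pixel columns grow to the right and rows downward; lengths in mm; the calibration is good to about 2 mm. A picture is of the moment at which its call begins: read the wrist's pose just before it. get_calibration takes no time and is no camera call; for the wrist camera it gives the pose at the moment of the call.
- job_done(): hands the job in; it is judged then, once.
The state is a dict: "t": time; "joints": joint angles; "qvel": joint speeds; "tau": joint torques, N m; "eef_pos": TCP position; "tcp_rot": TCP orientation; "ft_force": force on the tool from outside, world axes, zero at the start; "moment": the same for the moment, N m; "opening": opening from 0.0 (shut) to 1.0 (fully open); "grip_force": force on a finger pad.
Only numpy, scipy, OpenCV 4.12 (cv2) and the standard library are available. Lean on these libraries where they do the work, as an engineer would, in place of code of your own. Each camera call takes 0.05 s, during which the arm holds its last target. There are 200 camera calls.

## Working session

There is one attempt and no reset: what is moved stays moved. The work goes in short steps, Python scripts to look and compute and a tool call to move; the robot and the scene stay as the last step left them, time stands still between calls to the robot, and variables do not carry over. Pictures are saved under pics/ and viewed, at most 10 in all, crops included, and the job is handed in when it is done.

Besides the shell and the picture viewer there is one more tool, called as a command line: name --argument value ..., lists and objects as JSON in quotes. servo_tool: Moves the arm, as the interface text tells. Its arguments: {"type":"object","properties":{"moves":{"type":"array"}},"required":["moves"]}

```bash
mkdir -p pics; python3 - <<'E'
from cell import *
import cv2,numpy as np
s=state();print(s['t'],s['eef_pos'],s['tcp_rot'],s['opening'])
for n in('scene','top'):
    p,d=read_camera(n);cv2.imwrite(f'pics/{n}0.png',p);np.savez(f'{n}0.npz',p=p,d=d,**get_calibration(n))
    c=get_calibration(n);print(n,c['K'].tolist(),(-c['R'].T@c['t']).round())
E
```

```text
0.0 [273.82754074 561.54969197 214.06820855] [-3.14050992e+00 -1.07748788e-04  2.68781599e+00] 1.001985052682552
scene [[395.1552847930422, 0.0, 256.56917481939143], [0.0, 395.1552847930422, 200.13027424923436], [0.0, 0.0, 1.0]] [1015. -311. 1095.]
top [[487.2996977632617, 0.0, 256.30841962388075], [0.0, 487.2996977632617, 193.581277224892], [0.0, 0.0, 1.0]] [ 216.   16. 1674.]
```

View pics/top0.png

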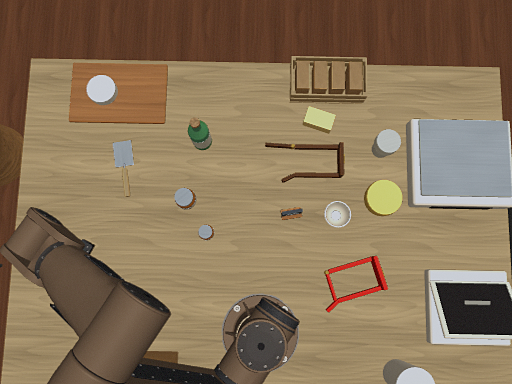

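View pics/scene0.png

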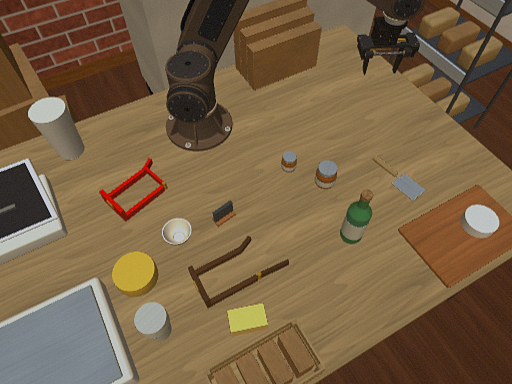

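Top view: the bottle is at (200,135). There are two jar look-alikes, at (184,198) and (205,232); the first is larger. The brown channel is at (310,160) with its mouth to the left (+y), and its gate runs from about (293,146) to (265,144). The red channel look-alike is at (355,283) and stays untouched. Next I measure and confirm in an enlarged crop.

```bash
cat > h.py <<'E'
import numpy as np,cv2
def ray(c,u,v,z):
    c={k:np.asarray(c[k]) for k in 'KRt'}
    o=-c['R'].T@c['t']; d=c['R'].T@np.linalg.inv(c['K'])@np.array([u,v,1.])
    return o+d*(z-o[2])/d[2]
def pts(c,d):
    K=np.asarray(c['K']);v,u=np.mgrid[:d.shape[0],:d.shape[1]]
    P=np.stack([(u-K[0,2])/K[0,0]*d,(v-K[1,2])/K[1,1]*d,d],-1)
    return (P-np.asarray(c['t']))@np.asarray(c['R'])
def proj(c,X):
    q=np.asarray(c['K'])@(np.asarray(c['R'])@X+np.asarray(c['t']));return q[:2]/q[2]
E
python3 - <<'E'
from h import *
T=np.load('top0.npz');S=np.load('scene0.npz')
for nm,c,boxes in(('top',T,dict(bottle=(185,112,218,155),jarL=(170,185,200,212),jarS=(195,222,218,242))),('scene',S,dict(bottle=(335,185,380,250),jarL=(310,155,342,192),jarS=(277,148,302,175)))):
    W=pts(c,c['d'])
    for n,(a,b,e,f) in boxes.items():
        w=W[b:f,a:e].reshape(-1,3);w=w[(w[:,2]>12)]
        for lo,hi in ((12,60),(60,100),(100,150),(200,240)):
            q=w[(w[:,2]>lo)&(w[:,2]<hi)]
            if len(q)>8:print(nm,n,lo,len(q),'x',np.percentile(q[:,0],[2,98]).round(),'y',np.percentile(q[:,1],[2,98]).round(),'zmax',q[:,2].max().round())
# channel: dark brown mask
for nm,c,(a,b,e,f) in(('top',T,(255,135,355,190)),('scene',S,(180,230,300,310))):
    hsv=cv2.cvtColor(c['p'],cv2.COLOR_BGR2HSV);print(nm,'bg z',np.median(pts(c,c['d'])[b:f,a:e,2]))
    m=np.zeros(hsv.shape[:2],np.uint8);m[b:f,a:e]=(hsv[b:f,a:e,2]<95)*255
    cv2.imwrite(f'mask_{nm}.png',m)
crop=np.hstack([cv2.resize(T['p'][105:245,165:225],None,fx=4,fy=4,interpolation=cv2.INTER_CUBIC),cv2.resize(T['p'][125:195,255:355],None,fx=5.2,fy=8,interpolation=cv2.INTER_CUBIC)])
cv2.imwrite('pics/crop1.png',crop);print(crop.shape)
c1=cv2.resize(S['p'][225:315,180:300],None,fx=6,fy=6,interpolation=cv2.INTER_CUBIC);cv2.imwrite('pics/crop2.png',c1)
E
```

```text
top bottle 12 73 x [617. 651.] y [181. 240.] zmax 60.0
top bottle 60 56 x [617. 651.] y [181. 239.] zmax 100.0
top bottle 100 156 x [617. 676.] y [181. 246.] zmax 150.0
top bottle 200 95 x [637. 665.] y [200. 228.] zmax 235.0
top jarL 12 101 x [407. 471.] y [228. 290.] zmax 57.0
top jarL 60 266 x [414. 469.] y [235. 290.] zmax 84.0
top jarS 12 174 x [305. 351.] y [164. 209.] zmax 60.0
top jarS 60 23 x [313. 349.] y [169. 203.] zmax 67.0
scene bottle 12 174 x [633. 687.] y [180. 223.] zmax 59.0
scene bottle 60 170 x [634. 687.] y [180. 224.] zmax 100.0
scene bottle 100 303 x [628. 687.] y [181. 235.] zmax 150.0
scene bottle 200 149 x [640. 668.] y [200. 228.] zmax 232.0
scene jarL 12 214 x [425. 478.] y [227. 286.] zmax 60.0
scene jarL 60 266 x [418. 474.] y [232. 289.] zmax 79.0
scene jarS 12 243 x [312. 357.] y [163. 208.] zmax 59.0
top bg z 0.5341847404033255
scene bg z -0.9701176192381762
(560, 760, 3)
```

View pics/crop1.png

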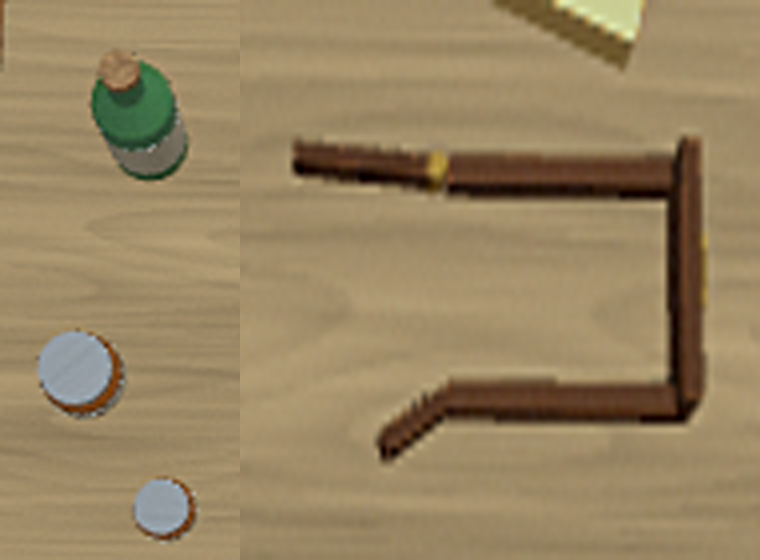

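View pics/crop2.png

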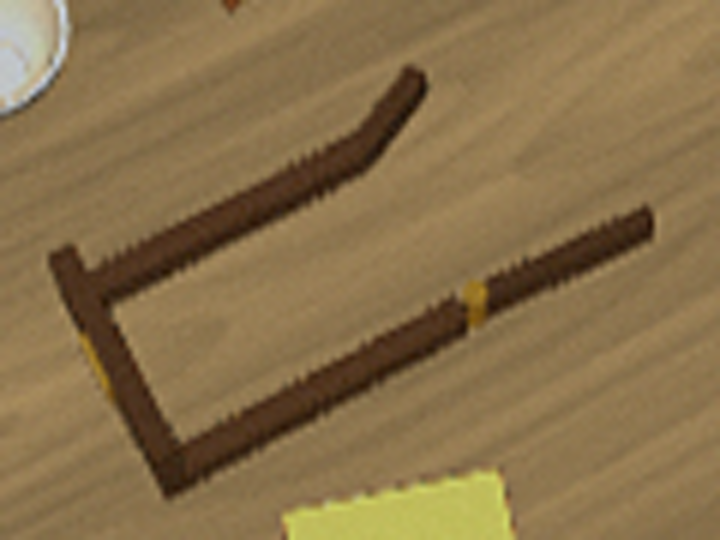

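Crop 1 confirms (184,198) is the larger jar: its lid is about 20 px across, against 15 px for the other. The yellow hinge pin is at top (293,146.5) and scene (259,274). Next I fit the channel.

```bash
python3 - <<'E'
from h import *
T=np.load('top0.npz');S=np.load('scene0.npz')
Q=[]
for nm,c,(a,b,e,f),hu in(('top',T,(255,132,355,190),(287,140,300,153)),('scene',S,(180,230,300,315),(252,265,267,285))):
    hsv=cv2.cvtColor(c['p'],cv2.COLOR_BGR2HSV);h,s,v=[hsv[...,i].astype(int) for i in range(3)]
    W=pts(c,c['d'])
    # hinge yellow
    x0,y0,x1,y1=hu;sub=(s[y0:y1,x0:x1]>150)&(v[y0:y1,x0:x1]>100)
    yy,xx=np.nonzero(sub);print(nm,'hinge px',len(xx),xx.mean()+x0,yy.mean()+y0,ray(c,xx.mean()+x0,yy.mean()+y0,30).round(1))
    w=W[b:f,a:e][(v[b:f,a:e]<100)]
    for zlo,zhi in((22,36),(50,70)):
        q=w[(w[:,2]>zlo)&(w[:,2]<zhi)];print(nm,zlo,len(q),q.min(0).round(),q.max(0).round(),'medz',np.median(q[:,2]).round(1))
    q=w[(w[:,2]>19)&(w[:,2]<36)]
    yb=np.arange(-200,160,15)
    for lo in yb:
        for side,k in(('hi',q[:,0]>590),('lo',q[:,0]<570)):
            r=q[k&(q[:,1]>=lo)&(q[:,1]<lo+15)]
            if len(r)>5:print(nm,side,lo,len(r),r[:,0].mean().round(1),r[:,0].min().round(),r[:,0].max().round())
E
```

```text
top hinge px 15 292.6666666666667 145.66666666666666 [ 632.8 -101.4   30. ]
top 22 322 [ 509. -269.   22.] [642.  -6.  35.] medz 26.6
top 50 100 [ 530. -271.   50.] [ 641. -257.   67.] medz 58.6
top hi -200 14 633.1 627.0 639.0
top lo -200 15 534.2 527.0 540.0
top hi -185 13 633.4 628.0 639.0
top lo -185 14 533.5 528.0 539.0
top hi -170 11 633.4 628.0 638.0
top lo -170 20 533.4 528.0 539.0
top hi -155 11 632.8 627.0 638.0
top lo -155 13 534.2 529.0 539.0
top hi -140 12 631.9 626.0 637.0
top lo -140 15 533.0 527.0 539.0
top hi -125 10 634.2 630.0 638.0
top lo -125 20 532.4 527.0 539.0
top lo -110 13 529.0 523.0 534.0
top hi -95 12 632.6 629.0 638.0
top lo -95 12 522.0 514.0 529.0
top hi -80 12 634.6 631.0 639.0
top lo -80 13 515.0 509.0 523.0
top hi -65 14 634.9 632.0 640.0
top hi -50 7 635.7 632.0 638.0
top hi -35 14 636.7 632.0 641.0
top hi -20 12 637.1 632.0 642.0
scene hinge px 26 258.7307692307692 275.1923076923077 [ 640.5 -103.8   30. ]
scene 22 508 [ 436. -273.   22.] [646.  -6.  35.] medz 24.6
scene 50 206 [ 532. -273.   50.] [ 646. -259.   65.] medz 58.1
scene hi -200 27 638.5 631.0 645.0
scene lo -200 25 539.3 531.0 546.0
scene hi -185 25 638.2 631.0 645.0
scene lo -185 25 538.3 530.0 545.0
scene hi -170 25 638.8 632.0 645.0
scene lo -170 21 539.4 532.0 546.0
scene hi -155 26 638.1 631.0 645.0
scene lo -155 25 538.9 531.0 547.0
scene hi -140 25 638.0 632.0 644.0
scene lo -140 23 538.1 532.0 544.0
scene hi -125 24 638.2 632.0 643.0
scene lo -125 22 537.6 532.0 545.0
scene lo -110 21 532.7 523.0 540.0
scene hi -95 21 639.2 632.0 643.0
scene lo -95 19 525.8 515.0 535.0
scene hi -80 19 639.7 635.0 644.0
scene lo -80 19 519.8 512.0 526.0
scene hi -65 23 640.3 634.0 645.0
scene hi -50 18 641.3 635.0 645.0
scene hi -35 20 640.9 636.0 645.0
scene hi -20 20 642.0 637.0 646.0
```

servo_tool --moves '[0.1, -0.05, 0.16, 0.04, 1, 0.2, -0.15, 0.16, 0.08, 1, 0.945, -0.87, 0.16, 0.1444, 1, 0.945, -0.87, 0.16, 0.1444, 1, 0.945, -0.87, 0.16, 0.1444, 1, 0.945, -0.87, 0.16, 0.1444, 1, 0.945, -0.87, 0.16, 0.1444, 1, 0.945, -0.87, 0.16, 0.1444, 1, 0.945, -0.87, 0.16, 0.1444, 1, 0.945, -0.87, 0.16, 0.1444, 1, 0.945, -0.87, 0.16, 0.1444, 1, 0.945, -0.87, 0.16, 0.1444, 1]'

```text
t: 1.1
eef_pos: [625.1, 238.7, 277.2]
tcp_rot: [-3.142, -0.001, 3.141]
ft_force: [-0.1, 0.6, 0.5]
opening: 0.998
grip_force: 0.0
```

servo_tool --moves '[0.0675, -0.0625, 0, 0, 1, 0.0675, -0.0625, 0, 0, 1, 0.0675, -0.0625, 0, 0, 1]'

```text
t: 1.35
eef_pos: [651.8, 213.8, 276.2]
tcp_rot: [-3.141, -0.002, 3.139]
ft_force: [-0.7, 1.6, -1.0]
opening: 1.001
grip_force: 0.0
```

```bash
python3 - <<'E'
from cell import *
from h import *
s=state();print(s['eef_pos'])
c=get_calibration('wrist');p,d=read_camera('wrist');cv2.imwrite('pics/w1.png',p);np.savez('w1.npz',p=p,d=d,**c)
print((-c['R'].T@c['t']).round())
W=pts(c,d);b=(d>0)&(np.hypot(W[...,0]-652,W[...,1]-214)<50)
for lo,hi in((100,130),(130,150),(150,160),(160,170),(170,180),(180,190),(190,200),(200,215),(215,228),(228,240)):
    w=W[b&(W[...,2]>lo)&(W[...,2]<hi)]
    if len(w)>5:print(lo,len(w),w.min(0).round(),w.max(0).round())
S=np.load('scene0.npz');W=pts(S,S['d']);b=(S['d']>0)&(np.hypot(W[...,0]-654,W[...,1]-214)<40)
for lo in range(130,240,10):
    w=W[b&(W[...,2]>lo)&(W[...,2]<lo+10)]
    if len(w)>3:print('S',lo,len(w),w.min(0).round(),w.max(0).round())
E
```

```text
[651.84151129 213.78875194 276.18561498]
[581. 215. 446.]
100 155 [618. 184. 100.] [640. 247. 130.]
130 663 [618. 183. 130.] [677. 249. 150.]
150 686 [623. 189. 150.] [671. 245. 160.]
160 482 [630. 195. 160.] [662. 238. 170.]
170 147 [636. 201. 170.] [655. 232. 180.]
180 60 [638. 204. 181.] [647. 229. 190.]
190 66 [638. 204. 190.] [646. 229. 200.]
200 40 [637. 206. 200.] [643. 228. 215.]
215 151 [636. 201. 215.] [665. 231. 228.]
228 1082 [636. 201. 228.] [667. 231. 232.]
S 130 51 [634. 181. 130.] [687. 234. 140.]
S 140 114 [621. 182. 140.] [687. 244. 150.]
S 150 114 [626. 188. 150.] [685. 240. 160.]
S 160 72 [633. 193. 160.] [674. 235. 170.]
S 170 29 [643. 200. 170.] [668. 222. 179.]
S 180 22 [642. 201. 180.] [667. 217. 190.]
S 190 22 [644. 201. 191.] [666. 219. 200.]
S 200 20 [647. 199. 201.] [666. 221. 210.]
S 210 20 [641. 200. 211.] [668. 216. 220.]
S 220 90 [639. 199. 220.] [669. 229. 230.]
S 230 19 [639. 200. 230.] [667. 225. 232.]
```

View pics/w1.png

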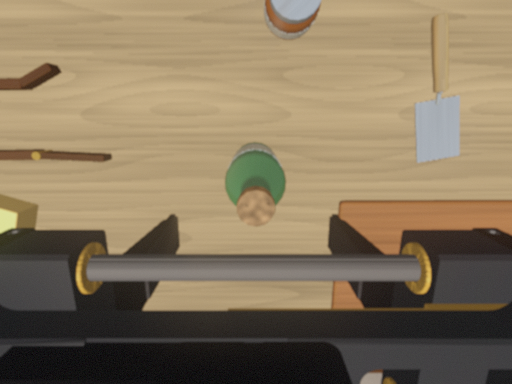

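The wrist view shows the cork at (256,207) on the bottle, centred between the fingers at (651.5, 216). The neck spans z 180–215, so I will grip it at z of about 198.

servo_tool --moves '[0, 0.005, -0.08, 0, 1, 0, 0.005, -0.16, 0, 1, 0, 0.005, -0.22, 0, 1, 0, 0.005, -0.2425, 0, 1, 0, 0.005, -0.2425, 0, 1, 0, 0.005, -0.2425, 0, 0.25, 0, 0.005, -0.2425, 0, 0.2, 0, 0.005, -0.2425, 0, 0.2, 0, 0.005, -0.2425, 0, 0.2, 0, 0.005, -0.2425, 0, 0.2, 0, 0.005, -0.2425, 0, 0.2, 0, 0.005, -0.2425, 0, 0.2]'

```text
t: 2.4
eef_pos: [651.0, 217.5, 180.6]
tcp_rot: [3.141, 0.0, 3.141]
ft_force: [-0.2, -0.3, 0.2]
opening: 0.566
grip_force: 0.0
```

servo_tool --moves '[0, 0, 0, 0, 0.2, 0, 0, 0, 0, 0.1, 0, 0, 0, 0, 0.1, 0, 0, 0, 0, 0.1, 0, 0, 0, 0, 0.1, 0, 0, 0, 0, 0.1, 0, 0, 0, 0, 0.1, 0, 0, 0, 0, 0.1, 0, 0, 0, 0, 0.1]'

```text
t: 3.15
eef_pos: [651.0, 217.4, 180.4]
tcp_rot: [3.142, 0.0, 3.141]
ft_force: [0.1, -2.0, -0.1]
opening: 0.325
grip_force: 30.0
```

servo_tool --moves '[-0.003, -0.009, 0, 0, 0.1, -0.009, -0.026, 0, 0, 0.1, -0.016, -0.046, 0, 0, 0.1, -0.024, -0.068, 0, 0, 0.1, -0.032, -0.091, 0, 0, 0.1, -0.04, -0.114, 0, 0, 0.1, -0.048, -0.137, 0, 0, 0.1, -0.056, -0.16, 0, 0, 0.1, -0.064, -0.183, 0, 0, 0.1, -0.072, -0.206, 0, 0, 0.1, -0.079, -0.226, 0, 0, 0.1, -0.0825, -0.235, 0, 0, 0.1]'

```text
t: 4.15
eef_pos: [619.0, 124.0, 183.1]
tcp_rot: [3.137, 0.006, 3.14]
ft_force: [0.8, 9.5, 15.5]
opening: 0.401
grip_force: 33.9
```

```bash
cat > bot.py <<'E'
from cell import *
from h import *
s=state();e=s['eef_pos'];print(e.round(1) if hasattr(e,'round') else e,s['ft_force'],s['moment'])
for n in('top','scene'):
    p,d=read_camera(n);c=get_calibration(n);h=cv2.cvtColor(p,cv2.COLOR_BGR2HSV)
    W=pts(c,d);b=(d>0)&(np.hypot(W[...,0]-e[0],W[...,1]-e[1])<60)
    for lo,hi in((8,40),(40,80),(80,110),(110,142)):
        w=W[b&(W[...,2]>lo)&(W[...,2]<hi)]
        if len(w)>20:
            # circle fit, r=34, robust
            from scipy.optimize import least_squares
            f=least_squares(lambda q:np.hypot(w[:,0]-q[0],w[:,1]-q[1])-34,e[:2],loss='soft_l1');print(n,lo,len(w),f.x.round(1))
cv2.imwrite('pics/last.png',p)
E
python3 bot.py
```

```text
[619.  124.  183.1] [ 0.78901084  9.47223228 15.48676584] [ 4.04182837 -0.34654236  0.04699643]
scene 8 54 [637.1 165.6]
scene 40 92 [634.6 157.8]
scene 80 100 [631.8 149.7]
scene 110 143 [628.4 142.9]
```

The bottle is tilting, with its base lagging about 43 mm behind the neck. I'll reverse to stand it upright, then regrip lower on the neck, since the opening of 31 mm means the pads are on the cork lip.

servo_tool --moves '[0.003, 0.009, 0, 0, 0.1, 0.007, 0.02, 0, 0, 0.1, 0.011, 0.032, 0, 0, 0.1, 0.015, 0.044, 0, 0, 0.1, 0.019, 0.056, 0, 0, 0.1, 0.023, 0.068, 0, 0, 0.1, 0.027, 0.08, 0, 0, 0.1, 0.03, 0.09, 0, 0, 0.1, 0.033, 0.098, 0, 0, 0.1, 0.033, 0.098, 0, 0, 0.1]'

```text
t: 5.08
eef_pos: [631.7, 162.5, 181.6]
tcp_rot: [-3.141, 0.002, -3.141]
ft_force: [0.1, 1.3, 9.1]
opening: 0.321
grip_force: 29.9
```

```bash
python3 bot.py
```

```text
[631.7 162.5 181.6] [0.05674919 1.33318892 9.11357453] [ 0.32804517 -0.03390113 -0.01860802]
scene 8 106 [641.7 170.3]
scene 40 160 [640.3 168.7]
scene 80 129 [638.6 167.5]
scene 110 152 [636.5 166.6]
```

servo_tool --moves '[0.005, 0.004, 0, 0, 0.1, 0.01, 0.009, 0, 0, 0.1, 0.015, 0.014, 0, 0, 0.1, 0.02, 0.018, 0, 0, 0.1, 0.02, 0.018, 0, 0, 0.1, 0.02, 0.018, 0, 0, 0.1]'

```text
t: 5.68
eef_pos: [639.3, 169.2, 180.7]
tcp_rot: [-3.141, 0.0, -3.142]
ft_force: [-0.1, -1.8, 6.3]
opening: 0.317
grip_force: 30.0
```

```bash
python3 bot.py
```

```text
[639.3 169.2 180.7] [-0.10078875 -1.81141526  6.29960973] [-0.59819522  0.05498307 -0.00224719]
scene 8 110 [642.5 171.1]
scene 40 162 [642.1 170.5]
scene 80 118 [641.7 170.3]
scene 110 156 [640.9 170.3]
```

servo_tool --moves '[0, 0, 0, 0, 0.5, 0, 0, 0, 0, 0.5, 0, 0, 0, 0, 0.5, 0, 0, 0, 0, 0.5, 0, 0, -0.01, 0, 0.5, 0, 0, -0.022, 0, 0.5, 0, 0, -0.022, 0, 0.1, 0, 0, -0.022, 0, 0.1, 0, 0, -0.022, 0, 0.1, 0, 0, -0.022, 0, 0.1, 0, 0, -0.022, 0, 0.1, 0, 0, -0.022, 0, 0.1]'

```text
t: 6.78
eef_pos: [639.1, 170.1, 171.5]
tcp_rot: [3.141, -0.0, 3.141]
ft_force: [0.5, 1.8, -2.4]
opening: 0.319
grip_force: 29.4
```

```bash
python3 bot.py
```

```text
[639.1 170.1 171.5] [ 0.50768105  1.79041145 -2.43167386] [0.53430123 0.01340276 0.00327228]
scene 8 105 [643.1 171.3]
scene 40 151 [643.2 170.6]
scene 80 128 [643.2 170.4]
scene 110 147 [642.6 170.8]
```

servo_tool --moves '[0, 0, 0.001, 0, 0.1, 0, 0, 0.002, 0, 0.1, 0, 0, 0.002, 0, 0.1, 0, 0, 0.002, 0, 0.1]'

```text
t: 7.22
eef_pos: [639.0, 169.7, 172.0]
tcp_rot: [-3.141, -0.001, 3.141]
ft_force: [0.2, 0.2, -6.7]
opening: 0.318
grip_force: 29.6
```

servo_tool --moves '[-0.001, -0.003, -0.0006, 0, 0.1, -0.004, -0.011, -0.0006, 0, 0.1, -0.009, -0.024, -0.0006, 0, 0.1, -0.015, -0.04, -0.0006, 0, 0.1, -0.021, -0.056, -0.0006, 0, 0.1, -0.027, -0.072, -0.0006, 0, 0.1, -0.033, -0.088, -0.0006, 0, 0.1, -0.039, -0.104, -0.0006, 0, 0.1, -0.045, -0.12, -0.0006, 0, 0.1, -0.05, -0.133, -0.0006, 0, 0.1, -0.053, -0.141, -0.0006, 0, 0.1, -0.054, -0.144, -0.0006, 0, 0.1]'

```text
t: 8.22
eef_pos: [617.5, 111.7, 172.2]
tcp_rot: [3.142, 0.0, 3.141]
ft_force: [1.1, 0.5, -6.5]
opening: 0.316
grip_force: 29.6
```

```bash
python3 bot.py
```

```text
[617.5 111.7 172.2] [ 1.10390163  0.53699045 -6.46265122] [0.03664377 0.08366156 0.01477741]
scene 8 100 [621.3 112.5]
scene 40 146 [621.6 112. ]
scene 80 123 [621.6 111.9]
scene 110 147 [621.1 112.2]
```

servo_tool --moves '[-0.001, -0.003, -0.001, 0, 0.1, -0.005, -0.014, -0.001, 0, 0.1, -0.012, -0.036, -0.001, 0, 0.1, -0.021, -0.061, -0.001, 0, 0.1, -0.03, -0.087, -0.001, 0, 0.1, -0.039, -0.113, -0.001, 0, 0.1, -0.048, -0.139, -0.001, 0, 0.1, -0.057, -0.165, -0.001, 0, 0.1, -0.065, -0.19, -0.001, 0, 0.1, -0.073, -0.212, -0.001, 0, 0.1, -0.078, -0.226, -0.001, 0, 0.1, -0.079, -0.23, -0.001, 0, 0.1]'

```text
t: 9.32
eef_pos: [585.7, 19.2, 171.8]
tcp_rot: [3.142, -0.0, 3.141]
ft_force: [0.2, 0.3, -6.6]
opening: 0.32
grip_force: 29.7
```

```bash
python3 bot.py
```

```text
[585.7  19.2 171.8] [ 0.20324066  0.29946733 -6.61664867] [ 0.05038911 -0.0365448  -0.04464563]
scene 8 105 [589.8  19.9]
scene 40 133 [590.1  19.7]
scene 80 119 [590.   19.4]
scene 110 136 [589.5  20. ]
```

servo_tool --moves '[0, 0, -0.001, 0, 0.1, -0.002, 0, -0.002, 0, 0.1, -0.002, 0, -0.002, 0, 0.1, -0.002, 0, -0.002, 0, 0.1]'

```text
t: 9.75
eef_pos: [585.6, 20.7, 171.4]
tcp_rot: [3.142, 0.001, -3.141]
ft_force: [1.2, 0.4, -0.5]
opening: 0.325
grip_force: 29.8
```

servo_tool --moves '[0, 0, 0.0008, 0, 0.1, 0, -0.008, 0.0008, 0, 0.1, 0, -0.025, 0.0008, 0, 0.1, 0, -0.05, 0.0008, 0, 0.1, 0, -0.077, 0.0008, 0, 0.1, 0, -0.104, 0.0008, 0, 0.1, 0, -0.131, 0.0008, 0, 0.1, 0, -0.158, 0.0008, 0, 0.1, 0, -0.185, 0.0008, 0, 0.1, 0, -0.208, 0.0008, 0, 0.1, 0, -0.222, 0.0008, 0, 0.1, 0, -0.225, 0.0008, 0, 0.1]'

```text
t: 10.75
eef_pos: [585.2, -70.8, 171.6]
tcp_rot: [3.141, 0.0, 3.14]
ft_force: [-0.8, 6.6, 6.1]
opening: 0.32
grip_force: 31.4
```

```bash
python3 bot.py
```

```text
[585.2 -70.8 171.6] [-0.81687371  6.55443013  6.09606056] [2.17050717 0.06232849 0.03077542]
scene 8 211 [590.9 -67.8]
scene 40 129 [589.4 -67.9]
scene 80 111 [589.6 -68.5]
scene 110 137 [588.7 -68.9]
```

servo_tool --moves '[0, 0, 0.001, 0, 0.1, 0, 0, 0.002, 0, 0.1, 0, 0, 0.003, 0, 0.1, 0, 0, 0.003, 0, 0.1, 0, 0, 0.003, 0, 0.1]'

```text
t: 11.27
eef_pos: [584.9, -70.0, 172.0]
tcp_rot: [-3.141, -0.001, 3.141]
ft_force: [0.4, 0.3, -6.0]
opening: 0.32
grip_force: 30.5
```

servo_tool --moves '[0, -0.003, -0.0003, 0, 0.1, 0, -0.012, -0.0003, 0, 0.1, 0, -0.03, -0.0003, 0, 0.1, 0, -0.05, -0.0003, 0, 0.1, 0, -0.072, -0.0003, 0, 0.1, 0, -0.094, -0.0003, 0, 0.1, 0, -0.116, -0.0003, 0, 0.1, 0, -0.138, -0.0003, 0, 0.1, 0, -0.16, -0.0003, 0, 0.1, 0, -0.182, -0.0003, 0, 0.1, 0, -0.196, -0.0003, 0, 0.1, 0, -0.2, -0.0003, 0, 0.1]'

```text
t: 12.27
eef_pos: [585.2, -150.8, 172.3]
tcp_rot: [-3.142, 0.0, 3.141]
ft_force: [0.5, 0.3, -5.7]
opening: 0.319
grip_force: 30.5
```

```bash
python3 bot.py; cat > ch.py <<'E'
from h import *
c=dict(np.load('scene0.npz'))
E
python3 - <<'E'
import cv2
p=cv2.imread('pics/last.png');cv2.imwrite('pics/s2.png',cv2.resize(p[150:330,130:330],None,fx=3,fy=3))
E
```

```text
[ 585.2 -150.8  172.3] [ 0.45538954  0.32863206 -5.66110247] [ 0.01503054  0.01911734 -0.00813024]
scene 8 237 [ 593.8 -151.1]
scene 40 129 [ 589.6 -149.5]
scene 80 104 [ 589.5 -149.7]
scene 110 137 [ 588.9 -149.8]
```

View pics/s2.png

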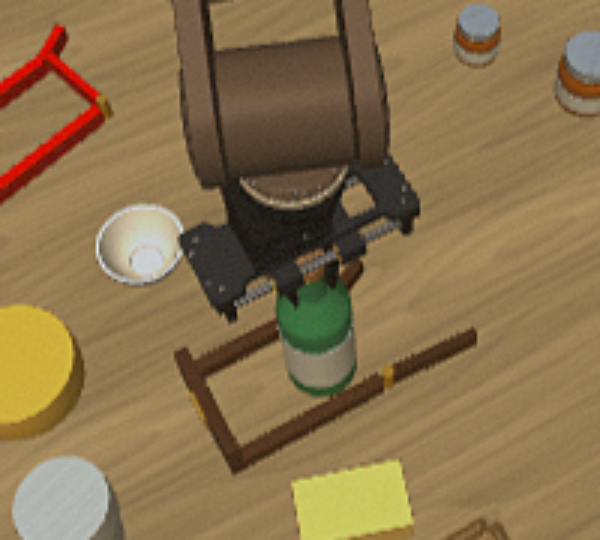

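The bottle is upright in the lane at crop (320,350), clear of both rails. Continuing to the stop.

servo_tool --moves '[0, -0.003, -0.0003, 0, 0.1, 0, -0.012, -0.0003, 0, 0.1, 0, -0.03, -0.0003, 0, 0.1, 0, -0.05, -0.0003, 0, 0.1, 0, -0.072, -0.0003, 0, 0.1, 0, -0.094, -0.0003, 0, 0.1, 0, -0.116, -0.0003, 0, 0.1, 0, -0.135, -0.0003, 0, 0.1, 0, -0.153, -0.0003, 0, 0.1, 0, -0.168, -0.0003, 0, 0.1, 0, -0.177, -0.0003, 0, 0.1, 0, -0.179, -0.0003, 0, 0.1]'

```text
t: 13.37
eef_pos: [585.1, -222.0, 172.2]
tcp_rot: [3.142, 0.0, 3.141]
ft_force: [0.4, 0.4, -6.3]
opening: 0.32
grip_force: 30.5
```

```bash
python3 bot.py
```

```text
[ 585.1 -222.   172.2] [ 0.39722161  0.40352394 -6.30845997] [ 0.073029    0.02112615 -0.05616369]
scene 8 209 [ 600.7 -221.9]
scene 40 293 [ 588.6 -235.1]
scene 80 108 [ 589.6 -220.8]
scene 110 135 [ 588.9 -221.1]
```

servo_tool --moves '[0, -0.003, 0, 0, 0.1, 0, -0.006, 0, 0, 0.1, 0, -0.006, -0.0015, 0, 0.1, 0, -0.006, -0.002, 0, 0.1, 0, -0.006, -0.002, 0, 0.1, 0, -0.006, -0.002, 0, 0.6, 0, -0.006, -0.002, 0, 0.6, 0, -0.006, -0.002, 0, 0.6, 0, -0.006, -0.002, 0, 0.6, 0, -0.006, -0.002, 0, 0.6]'

```text
t: 14.3
eef_pos: [585.3, -223.8, 171.7]
tcp_rot: [-3.141, 0.001, 3.141]
ft_force: [0.2, 0.2, -0.4]
opening: 0.581
grip_force: 0.0
```

servo_tool --moves '[0, 0, 0.05, 0, 1, 0, 0, 0.1, 0, 1, 0, 0, 0.2, 0, 1, 0, 0, 0.25, 0, 1, 0, 0, 0.25, 0, 1]'

```text
t: 14.72
eef_pos: [586.5, -224.3, 276.5]
tcp_rot: [-3.138, 0.007, 3.142]
ft_force: [0.8, -1.7, -0.4]
opening: 0.897
grip_force: 0.0
```

```bash
python3 bot.py; python3 - <<'E'
from h import *
from scipy.optimize import least_squares
# larger jar: lid circle
for n in('top','scene'):
    c=np.load(n+'0.npz');W=pts(c,c['d']);b=(np.hypot(W[...,0]-444,W[...,1]-260)<50)
    w=W[b&(W[...,2]>70)];print(n,'lid',w[:,:2].mean(0).round(1),((w.max(0)+w.min(0))/2).round(1))
    w=W[b&(W[...,2]>12)&(W[...,2]<60)];print(least_squares(lambda q:np.hypot(w[:,0]-q[0],w[:,1]-q[1])-35,[444,260],loss='soft_l1').x.round(1))
E
```

```text
[ 586.5 -224.3  276.5] [ 0.75734821 -1.71636202 -0.36886496] [ 0.00025363 -0.05118707 -0.03615987]
scene 8 222 [ 603.1 -224.8]
scene 40 309 [ 588.7 -235.5]
scene 80 108 [ 589.6 -222. ]
scene 110 149 [ 588.8 -221.8]
top lid [441.4 262.9] [441.2 262.5  77. ]
[443.1 264.5]
scene lid [444.8 261. ] [443.6 261.4  74.3]
[441.9 263.6]
```

servo_tool --moves '[-0.02, 0.1, 0, -0.04, 1, -0.05, 0.2, 0, -0.08, 1, -0.1, 0.3, 0, -0.12, 1, -0.15, 0.4, 0, -0.16, 1, -0.2, 0.5, 0, -0.2, 1, -0.25, 0.6, 0, -0.24, 1, -0.3, 0.7, 0, -0.28, 1, -0.35, 0.8, 0, -0.32, 1, -0.36, 0.9, 0, -0.36, 1, -0.3625, 0.95, 0, -0.4, 1, -0.3625, 1, 0, -0.44, 1, -0.3625, 1, 0, -0.48, 1]'

```text
t: 15.82
eef_pos: [438.8, 179.9, 270.2]
tcp_rot: [-3.14, -0.001, 1.72]
ft_force: [0.0, -0.8, -0.0]
opening: 1.0
grip_force: 0.0
```

```bash
python3 - <<'E'
from cell import *
s=state();print(s['eef_pos'],s['tcp_rot'],s['qvel'])
E
```

```text
[438.82218908 179.90440031 270.19777943] [-3.13976488e+00 -6.49893916e-04  1.71961589e+00] [ 0.02096623  0.01225661 -0.01025213 -0.02206358  0.00261971  1.50386681]
```

servo_tool --moves '[0.003, 0.1, 0, -0.02, 1, 0.003, 0.2, 0, -0.02, 1, 0.003, 0.215, 0, -0.02, 1, 0.003, 0.215, -0.1, -0.02, 1, 0.003, 0.215, -0.2, -0.02, 1, 0.003, 0.215, -0.3, -0.02, 1, 0.003, 0.215, -0.4, -0.02, 1, 0.003, 0.215, -0.41, -0.02, 1, 0.003, 0.215, -0.41, -0.02, 1]'

```text
t: 16.57
eef_pos: [440.2, 261.5, 105.5]
tcp_rot: [-3.136, 0.002, 1.659]
ft_force: [0.0, -0.3, 0.0]
opening: 1.0
grip_force: 0.0
```

```bash
python3 - <<'E'
from cell import *
from h import *
s=state();print(s['eef_pos'],s['tcp_rot'])
c=get_calibration('wrist');p,d=read_camera('wrist');W=pts(c,d)
b=(d>0)&(np.hypot(W[...,0]-441,W[...,1]-262)<50)
w=W[b&(W[...,2]>66)&(W[...,2]<82)];print(len(w),w.min(0),w.max(0))
q=np.percentile(w,[1,99],axis=0).mean(0);print(q)
E
```

```text
[440.19115215 261.54330886 105.48051543] [-3.13608623e+00  1.89532617e-03  1.65926076e+00]
5112 [411.77221967 233.67081334  66.15263561] [472.379866   294.30119207  77.02488236]
[441.94287527 264.43039916  72.48264772]
```

servo_tool --moves '[0.004, 0.006, -0.02, -0.028, 1, 0.004, 0.006, -0.08, -0.028, 1, 0.004, 0.006, -0.14, -0.028, 1, 0.004, 0.006, -0.174, -0.028, 1, 0.004, 0.006, -0.174, -0.028, 1, 0.004, 0.006, -0.174, -0.028, 0.6, 0.004, 0.006, -0.174, -0.028, 0.6, 0.004, 0.006, -0.174, -0.028, 0.6, 0.004, 0.006, -0.174, -0.028, 0.6, 0.004, 0.006, -0.174, -0.028, 0.6, 0.004, 0.006, -0.174, -0.028, 0.6]'

```text
t: 17.53
eef_pos: [443.0, 264.9, 38.8]
tcp_rot: [3.141, -0.0, 1.571]
ft_force: [-2.9, -1.1, 9.4]
opening: 0.719
grip_force: 30.0
```

servo_tool --moves '[0, 0, 0.001, 0, 0.6, 0, 0, 0.002, 0, 0.6, 0, 0, 0.003, 0, 0.6, 0, 0, 0.003, 0, 0.6]'

```text
t: 17.87
eef_pos: [443.0, 264.7, 39.0]
tcp_rot: [3.142, 0.0, 1.571]
ft_force: [-0.2, 0.8, -2.7]
opening: 0.717
grip_force: 30.0
```

servo_tool --moves '[0.003, -0.005, -0.0008, 0, 0.6, 0.01, -0.017, -0.0008, 0, 0.6, 0.022, -0.038, -0.0008, 0, 0.6, 0.037, -0.064, -0.0008, 0, 0.6, 0.054, -0.093, -0.0008, 0, 0.6, 0.072, -0.124, -0.0008, 0, 0.6, 0.09, -0.155, -0.0008, 0, 0.6, 0.108, -0.186, -0.0008, 0, 0.6, 0.126, -0.217, -0.0008, 0, 0.6, 0.142, -0.245, -0.0008, 0, 0.6, 0.153, -0.264, -0.0008, 0, 0.6, 0.158, -0.272, -0.0008, 0, 0.6]'

```text
t: 18.87
eef_pos: [506.8, 154.6, 38.9]
tcp_rot: [3.142, -0.0, 1.57]
ft_force: [-5.5, 9.0, 12.0]
opening: 0.719
grip_force: 30.0
```

servo_tool --moves '[0, 0, 0.001, 0, 0.6, 0, 0, 0.002, 0, 0.6, 0, 0, 0.003, 0, 0.6, 0, 0, 0.003, 0, 0.6]'

```text
t: 19.2
eef_pos: [506.0, 155.9, 39.7]
tcp_rot: [-3.141, 0.0, 1.572]
ft_force: [0.4, 0.3, -2.5]
opening: 0.72
grip_force: 30.0
```

```bash
sed -i 's/110,142/40,72/;s/-34,/-35,/' bot.py; python3 bot.py
```

```text
[506.  155.9  39.7] [ 0.36143242  0.33438028 -2.51612454] [-0.0884489   0.0978897  -0.00835764]
scene 8 105 [507.3 153.9]
scene 40 269 [512.2 161.9]
scene 40 154 [506.7 158.2]
```

servo_tool --moves '[0.003, -0.005, 0, 0, 0.6, 0.012, -0.02, 0, 0, 0.6, 0.026, -0.045, 0, 0, 0.6, 0.045, -0.077, 0, 0, 0.6, 0.066, -0.113, 0, 0, 0.6, 0.087, -0.149, 0, 0, 0.6, 0.108, -0.185, 0, 0, 0.6, 0.129, -0.221, 0, 0, 0.6, 0.15, -0.257, 0, 0, 0.6, 0.17, -0.29, 0, 0, 0.6, 0.187, -0.32, 0, 0, 0.6, 0.1975, -0.34, 0, 0, 0.6]'

```text
t: 20.3
eef_pos: [586.1, 18.1, 39.9]
tcp_rot: [3.141, 0.0, 1.57]
ft_force: [0.1, -0.1, -3.4]
opening: 0.716
grip_force: 30.0
```

servo_tool --moves '[-0.001, -0.005, 0, 0, 0.6, -0.0025, -0.02, -0.0003, 0, 0.6, -0.0025, -0.045, -0.0003, 0, 0.6, -0.0025, -0.077, -0.0003, 0, 0.6, -0.0025, -0.113, -0.0003, 0, 0.6, -0.0025, -0.149, -0.0003, 0, 0.6, -0.0025, -0.185, -0.0003, 0, 0.6, -0.0025, -0.221, -0.0003, 0, 0.6, -0.0025, -0.257, -0.0003, 0, 0.6, -0.0025, -0.29, -0.0003, 0, 0.6, -0.0025, -0.315, -0.0003, 0, 0.6, -0.0025, -0.325, -0.0003, 0, 0.6]'

```text
t: 21.3
eef_pos: [584.2, -111.9, 39.8]
tcp_rot: [3.141, 0.0, 1.57]
ft_force: [0.5, -0.0, -2.5]
opening: 0.718
grip_force: 30.0
```

```bash
python3 - <<'E'
from cell import *
import cv2
p,d=read_camera('scene');cv2.imwrite('pics/s3.png',cv2.resize(p[150:330,130:330],None,fx=3,fy=3))
E
```

```text
(no output)
```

View pics/s3.png

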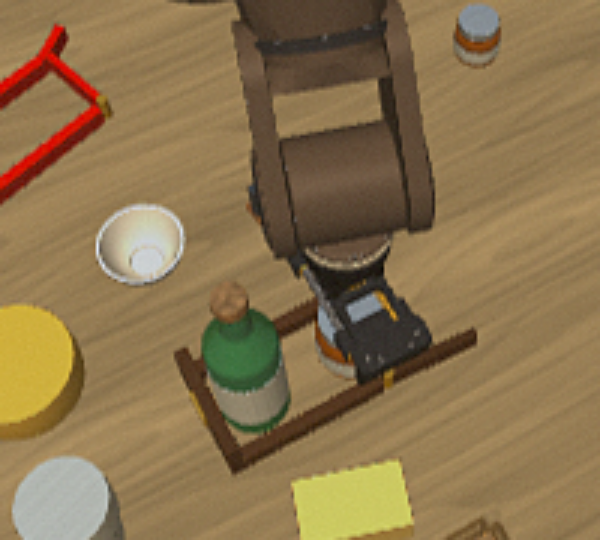

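Bottle stands upright at the stop (crop (245,370)). The jar is between the rails at the mouth, at crop (335,340).

servo_tool --moves '[0, -0.005, 0, 0, 0.6, 0, -0.02, 0, 0, 0.6, 0, -0.04, 0, 0, 0.6, 0, -0.06, 0, 0, 0.6, 0, -0.074, 0, 0, 0.6, 0, -0.078, 0, 0, 0.6, 0, -0.078, -0.0015, 0, 0.6, 0, -0.078, -0.002, 0, 0.6, 0, -0.078, -0.002, 0, 0.9, 0, -0.078, -0.002, 0, 0.9, 0, -0.078, -0.002, 0, 0.9, 0, -0.078, -0.002, 0, 0.9]'

```text
t: 22.35
eef_pos: [584.3, -141.1, 39.1]
tcp_rot: [3.141, 0.0, 1.572]
ft_force: [0.9, -0.3, 0.5]
opening: 0.895
grip_force: 0.0
```

servo_tool --moves '[0, 0, 0.06, 0, 0.9, 0, 0, 0.165, 0, 0.9, 0, 0, 0.165, 0, 0.9, 0, 0.06, 0.165, 0, 0.5, 0, 0.15, 0.165, 0, 0, 0, 0.2, 0.165, 0, 0, 0, 0.2, 0.165, 0, 0, 0, 0.2, 0.165, 0, 0, 0, 0.2, 0.165, 0, 0, 0, 0.2, 0.165, 0, 0, 0, 0.2, 0.165, 0, 0, 0, 0.2, 0.165, 0, 0]'

```text
t: 23.35
eef_pos: [584.2, -62.1, 104.9]
tcp_rot: [3.142, 0.0, 1.57]
ft_force: [-0.0, 0.4, -0.6]
opening: 0.325
grip_force: 0.0
```

servo_tool --moves '[0, 0, -0.05, 0, 0, 0, 0, -0.1, 0, 0, 0, 0, -0.15, 0, 0, 0, 0, -0.2, 0, 0, 0, 0, -0.225, 0, 0, 0, 0, -0.225, 0, 0, 0, 0, -0.225, 0, 0]'

```text
t: 23.93
eef_pos: [584.2, -61.6, 15.0]
tcp_rot: [-3.141, -0.0, 1.571]
ft_force: [-1.2, -0.2, -0.5]
opening: 0.007
grip_force: 0.0
```

```bash
python3 - <<'E'
from cell import *
from h import *
from scipy.optimize import least_squares
s=state();print(s['eef_pos'],s['tcp_rot'],s['ft_force'])
p,d=read_camera('scene');c=get_calibration('scene');W=pts(c,d)
for x,y,lo,hi,r in((588,-142,30,72,35),(588,-222,80,142,34)):
    w=W[(np.hypot(W[...,0]-x,W[...,1]-y)<48)&(W[...,2]>lo)&(W[...,2]<hi)]
    print(len(w),least_squares(lambda q:np.hypot(w[:,0]-q[0],w[:,1]-q[1])-r,[x,y],loss='soft_l1').x.round(1))
E
```

```text
[584.24950128 -61.58625839  15.02685652] [-3.14116364e+00 -1.02573021e-04  1.57096671e+00] [-1.22637143 -0.18763713 -0.48296902]
256 [ 582.5 -142.3]
253 [ 589.1 -221.9]
```

servo_tool --moves '[0, -0.03, 0, 0, 0, 0, -0.06, 0, 0, 0, 0, -0.075, 0, 0, 0, 0, -0.085, 0, 0, 0, 0, -0.093, 0, 0, 0, 0, -0.1, 0, 0, 0, 0, -0.107, 0, 0, 0, 0, -0.114, 0, 0, 0, 0, -0.119, 0, 0, 0, 0, -0.119, 0, 0, 0]'

```text
t: 24.82
eef_pos: [584.3, -108.7, 15.1]
tcp_rot: [3.141, -0.0, 1.572]
ft_force: [0.9, 5.5, 4.6]
opening: 0.006
grip_force: 2.5
```

```bash
cat > chk.py <<'E'
from cell import *
from h import *
from scipy.optimize import least_squares
s=state();print(s['eef_pos'],s['ft_force'])
p,d=read_camera('scene');c=get_calibration('scene');W=pts(c,d);cv2.imwrite('pics/last.png',p)
for x,y,lo,hi,r in((586,-150,30,72,35),(588,-222,80,142,34),(588,-222,80,100,34)):
    w=W[(np.hypot(W[...,0]-x,W[...,1]-y)<48)&(W[...,2]>lo)&(W[...,2]<hi)]
    print(len(w),least_squares(lambda q:np.hypot(w[:,0]-q[0],w[:,1]-q[1])-r,[x,y],loss='soft_l1').x.round(1),w[:,1].max())
E
python3 chk.py
```

```text
[ 584.26684294 -108.6680277    15.11947202] [0.87764676 5.46534037 4.63250373]
249 [ 581.3 -152.3] -103.32631468243771
254 [ 589.2 -223.7] -189.9813337696554
66 [ 589.6 -223.8] -197.05899688701965
```

servo_tool --moves '[0, 0.05, 0, 0, 0, 0, 0.1, 0.03, 0, 0, 0, 0.14, 0.11, 0, 0, 0.05, 0.172, 0.14, 0, 0, 0.15, 0.172, 0.14, 0, 0, 0.235, 0.172, 0.14, 0, 0, 0.235, 0.172, 0.14, 0, 0, 0.235, 0.172, 0.08, 0, 0, 0.235, 0.172, 0, 0, 0, 0.235, 0.172, 0, 0, 0, 0.235, 0.172, 0, 0, 0]'

```text
t: 25.78
eef_pos: [677.1, -40.2, 13.7]
tcp_rot: [-3.138, -0.0, 1.571]
ft_force: [1.0, -0.5, 0.5]
opening: 0.005
grip_force: 0.0
```

```bash
python3 chk.py
```

```text
[677.11456466 -40.19408907  13.67665557] [ 0.97324571 -0.51746022  0.49576997]
241 [ 581.5 -154.8] -121.91428212088802
255 [ 589.1 -223.6] -189.93820797591204
72 [ 589.5 -223.7] -196.29811072747657
```

servo_tool --moves '[-0.04, 0.002, 0, 0, 0, -0.07, 0.003, 0, 0, 0, -0.094, 0.005, 0, 0, 0, -0.118, 0.005, 0, 0, 0, -0.142, 0.001, 0, 0, 0, -0.165, -0.007, 0, 0, 0, -0.186, -0.018, 0, 0, 0, -0.205, -0.032, 0, 0, 0, -0.222, -0.049, 0, 0, 0, -0.237, -0.068, 0, 0, 0, -0.237, -0.068, 0, 0, 0]'

```text
t: 26.75
eef_pos: [582.3, -68.8, 15.0]
tcp_rot: [-3.141, -0.0, 1.57]
ft_force: [0.1, -0.8, -0.6]
opening: 0.004
grip_force: 0.0
```

servo_tool --moves '[-0.01, -0.015, 0, 0, 0, -0.02, -0.03, 0, 0, 0, -0.03, -0.042, 0, 0, 0, -0.04, -0.05, 0, 0, 0, -0.04, -0.05, 0, 0, 0, -0.04, -0.05, 0, 0, 0]'

```text
t: 27.25
eef_pos: [569.2, -85.7, 15.0]
tcp_rot: [3.137, -0.001, 1.571]
ft_force: [12.7, 18.1, -3.9]
opening: 0.009
grip_force: 9.2
```

```bash
python3 chk.py;  python3 - <<'E'
import cv2
p=cv2.imread('pics/last.png');cv2.imwrite('pics/s4.png',cv2.resize(p[150:330,130:330],None,fx=3,fy=3))
E
```

```text
[569.21713581 -85.74993705  15.03095856] [12.70818447 18.1170434  -3.9248765 ]
245 [ 581.2 -154.5] -104.65103030187205
252 [ 589.1 -223.6] -190.37942788618975
64 [ 589.6 -223.7] -196.2167168428155
```

View pics/s4.png

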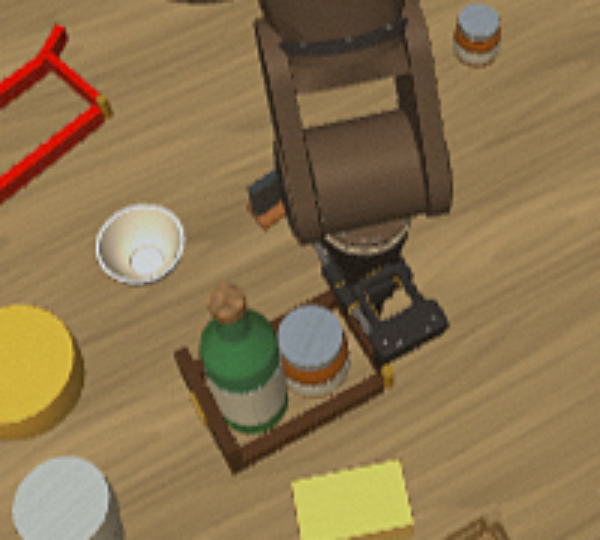

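Gate lies across the mouth (crop from (388,375) to (340,300)) and the 18 N contact force suggests it is at its stop. I'll back off and measure its angle.

servo_tool --moves '[0.005, 0.02, 0, 0, 0, 0.01, 0.05, 0, 0, 0, 0.01, 0.12, 0.05, 0, 0, 0.01, 0.22, 0.15, 0, 0, 0.01, 0.32, 0.3, 0, 0, 0.01, 0.42, 0.4, 0, 0, -0.1, 0.52, 0.5, 0, 0, -0.1, 0.62, 0.5, 0, 0, -0.1, 0.7, 0.5, 0, 0, -0.1, 0.7, 0.5, 0, 0, -0.1, 0.7, 0.5, 0, 0]'

```text
t: 28.22
eef_pos: [526.2, 196.7, 217.3]
tcp_rot: [3.139, -0.001, 1.574]
ft_force: [-0.2, -0.0, -0.3]
opening: 0.005
grip_force: 0.0
```

```bash
python3 chk.py;  python3 - <<'E'
from cell import *
from h import *
print(state()['ft_force'])
p=cv2.imread('pics/last.png');a=cv2.resize(p[195:315,150:290],None,fx=3,fy=3)
t,d=read_camera('top');cv2.imwrite('pics/s5.png',np.hstack([a,cv2.resize(t[130:200,260:360],None,fx=3.6,fy=360/70)]))
c=get_calibration('top');W=pts(c,d);v=cv2.cvtColor(t,cv2.COLOR_BGR2HSV)[...,2]
b=(v<100)&(W[...,2]>22)&(W[...,2]<38)&(W[...,1]>-125)&(W[...,1]<-80)&(W[...,0]>535)&(W[...,0]<628)
w=W[b];print('gate',len(w),np.polyfit(w[:,0],w[:,1],1),w.mean(0))
E
```

```text
[526.23621894 196.67852848 217.26023055] [-0.19477946 -0.03185326 -0.32907398]
244 [ 581.  -155.4] -105.7378499430142
256 [ 589.2 -223.5] -189.74580935874906
69 [ 589.7 -223.6] -196.37937194076898
[-1.43646939  1.02259124  1.01166732]
gate 57 [ 7.30852002e-02 -1.44856340e+02] [ 584.21205906 -102.15908477   28.32207592]
```

View pics/s5.png

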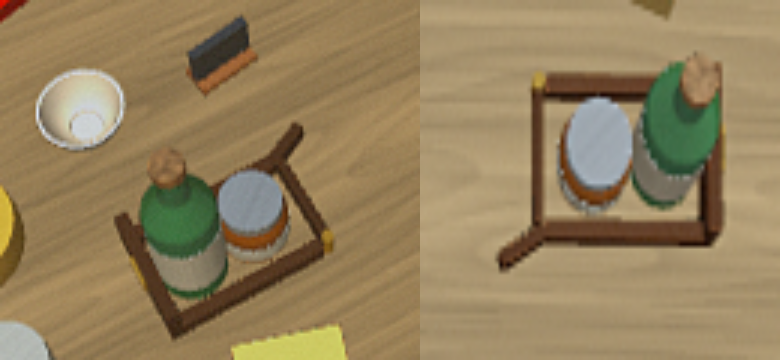

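```bash
python3 - <<'E'
from cell import *
from h import *
for n in('top','scene'):
    p,d=read_camera(n);c=get_calibration(n);W=pts(c,d);v=cv2.cvtColor(p,cv2.COLOR_BGR2HSV)[...,2]
    k=0 if n=='top' else 5
    for nm,y0,y1,z0,z1 in(('gate',-125,-85,24,38),('stop',-285,-245,52,70)):
        w=W[(v<100)&(W[...,2]>z0)&(W[...,2]<z1)&(W[...,1]>y0)&(W[...,1]<y1)&(W[...,0]>552+k)&(W[...,0]<622+k)]
        if len(w)>5:print(n,nm,len(w),np.polyfit(w[:,0],w[:,1],1).round(3),w[:,1].mean())
    S=np.load(n+'0.npz');W=pts(S,S['d']);v=cv2.cvtColor(S['p'],cv2.COLOR_BGR2HSV)[...,2]
    w=W[(v<100)&(W[...,2]>52)&(W[...,2]<70)&(W[...,1]>-285)&(W[...,1]<-245)&(W[...,0]>530)&(W[...,0]<645)];print('stop0',np.polyfit(w[:,0],w[:,1],1).round(3))
E
```

```text
top gate 40 [ 4.00000e-02 -1.25319e+02] -101.53930270127259
top stop 24 [-1.11000e-01 -2.01418e+02] -264.6446771187088
stop0 [ 6.00000e-03 -2.68017e+02]
scene gate 75 [ 1.4000e-02 -1.1073e+02] -102.69632722814804
scene stop 116 [ 1.20000e-02 -2.73204e+02] -266.0421783022779
stop0 [ 1.30000e-02 -2.73422e+02]
```

```bash
python3 -c "
from cell import *
print(job_done())"
```

```text
the job is handed in; nothing more can be done
None
```

The job is handed in: the bottle stands upright at the closed end, the jar is right behind it, and the gate is shut across the mouth. Two flaws in the bottle's slide: on the first try it tilted about 0.23 rad and I stood it back up, and after that I slid it with most or all of its weight held by the gripper, so it may have lifted by a fraction of a millimetre.

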